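# Feeler gauge into the sliding-door runner that takes it

## Robot

A 6-joint arm with a two-finger parallel gripper is mounted at the origin on the work surface. World frame = base frame: x ahead of the robot, y to its left, z up, the work surface at z = 0. Lengths are in m, angles in rad, forces in N, time in s.
With the tool pointing down it reaches from about 0.35 to 0.85 m from the base axis. Payload 8.1 kg.
Tool frame: the origin (TCP) lies midway between the tips of the shut fingers; the grasp point (between the pads) lies 19 mm behind it; z points along the fingers, y is the line along which they close (so a half turn about z gives the same grasp; the last joint's range is limited). The gripper opens to 93 mm and grips with 3 to 60 N. Pads are 15 mm wide; open, the fingers measure 128 mm over their backs; the gripper's body (75 mm by 188 mm) begins 65 mm behind the grasp point.
Start: joints at [-1.273, 0.13, 1.488, -0, 1.523, -0.085], TCP at [0.224, -0.557, 0.219] pointing down, gripper open.
Joint ranges: [-2.96, 2.96], [-0.89, 2.26], [0.02, 2.5], [-1.34, 4.48], [0, 2.73], [-2.66, 2.66]. Speed limits (rad/s): [2.39, 2.39, 2.79, 3.14, 3.14, 3.14].

## Interface

Orientations are given as a rotation vector (axis times angle).
In Python, from plant import read_state, read_camera, get_calibration, close_job gives the robot as it stands.
- The arm moves only by the shell command python3 -m crank 'ROWS' [FORCE]. ROWS is JSON, a list that holds one entry, the list of rows, each a list of 7 numbers: the gripper's target within -1 to 1 (fully open at 1, half-way at 0, shut at -1), then the shift along the tool's x, y, z as a fraction of full scale, then the turn, a rotation vector about the tool's x, y, z as a fraction of full scale. In form: [[[grip, x, y, z, rx, ry, rz], ...]]. A call has exactly 5 rows; each row is the pose to reach, as a shift and turn from the pose commanded when the call began, along the tool's axes at that moment; what a row does not reach only later rows make up. Full scale, the value 1, is 0.5 m for a shift and 90 degrees for a turn. A row lasts 1/8 s, in which the tool goes at most 62.5 mm and 10.7 degrees, less where a joint would pass 70% of its speed; a pose out of reach is approached as far as the arm can. A call with a number of a shift or a turn outside -1 to 1 is refused whole. A call with a gripper value outside its range is refused whole. The fingers move at their own pace and stop on an object; FORCE is the grip in N (left out, the last holds). Time passes only in rows, so rows that repeat a pose let the fingers close, or fill a call up. It gives the time, the measured TCP pose, the force, the opening and the grip force at its end, in the units of the state.
- read_state(): the state, without advancing time (a new reading comes with each control period).
- read_camera(name): name is "scene" or "top"; returns the picture (480x640x3 uint8, red, green, blue); there is no depth.
- get_calibration(name): a dict with "fx", "fy", "cx", "cy" (pixels), "dist_coeffs" ([k1, k2, p1, p2, k3] as OpenCV has them; the pictures are not rectified), "eye" and "orientation" of the camera in the world. Camera axes: x right, y down, z forward; pixel columns grow to the right and rows downward; lengths in m; the calibration is good to about 2 mm. A picture is of the moment at which its call begins. get_calibration takes no time and is no camera call.
- close_job(): hands the job in; it is judged then, once.
The state is a dict: "t": time; "q": joint angles; "dq": joint speeds; "joint_torque": joint torques, N m; "tool_pos": TCP position; "orientation": TCP orientation; "force": force on the tool from outside, world axes, zero at the start; "wrist_torque": the same for the moment, N m; "opening": finger opening in m; "gripper_force": force on a finger pad.
Only numpy, scipy, OpenCV 4.12 (cv2) and the standard library are available. Lean on these libraries where they do the work, as an engineer would, in place of code of your own. Each camera call takes 0.05 s, during which the arm holds its last target. There are 200 camera calls.

## Task

The two oak runners of the cabinet's glass sliding door are being checked: one groove is still wide enough, the other has closed up and would jam the blade. Lift the red-handled feeler gauge out of its stand, slide its blade down into the groove that it fits until the collar sits flat on the oak, and let go so that the gauge stays there, upright. Leave the yellow-handled gauge alone in its stand.

Things in the scene. Friction and masses are not known exactly. Their poses are not given: they have to be found in the camera images.
- gauge: Red-handled, 0.16 kg, upright in its fixed grey stand (80 x 70 x 60 mm high), blade down in a pocket, collar on the stand's top. Origin: centre of collar's underside; z up. Blade 36 (x) x 10 (y) mm, 45 down; collar 44 (x) x 50 (y), 10 high; handle 38 (x) x 26 (y), from 10 to 65 above the origin, gripped from above across y. All centred; a half turn is the same. Lift over 45 mm to clear the pocket.
- gauge_spare: Yellow-handled gauge: as the red one (same shape, axes, origin, kind of stand), but its blade is 26 mm thick and fits neither groove. Its handle ends 125 mm above the worktop, the highest thing near the runners. Not to be used or moved.
- runner_open: Oak runner block, fixed, 120 (x) x 90 (y) x 60 mm high, brass screw heads on top. Origin: centre of underside. A groove 20 mm wide, 48 deep, open at top and both ends, runs along x on the centre line; its lips flare over the top 10 mm to 32 mm. The red gauge's blade fits here, its width along the groove; fully home, the collar's underside rests on the block's top, 60 mm above the origin.
- runner_tight: Oak runner block, fixed, 120 (x) x 90 (y) x 60 mm high, brass screw heads on top. Origin: centre of underside. A groove 6 mm wide, 48 deep, open at top and both ends, runs along x on the centre line; its lips flare over the top 10 mm to 18 mm. Too tight: the red gauge's blade jams here.
Not all that is in view belongs to the job. Leave any orange or purple look-alike of the gauge alone.

How it is judged:
On the way, in this order (a step that is already met when the one before it is completed fails the run):
1. the red gauge is lifted clear of its stand (height (world z) of gauge above 0.107 m and contact force between the fingers and gauge above 0.3 N), for 0.1 s.
2. the blade is slid at least 20 mm down into the wider groove while the gripper holds it (x of gauge in the frame of runner_open between -0.04 and 0.04 m and y of gauge in the frame of runner_open between -0.015 and 0.015 m and z of gauge in the frame of runner_open below 0.085 m and contact force between the fingers and gauge above 0.3 N), for 0.1 s.
At the end, for the whole second after the job is handed in: The red gauge stands released and still in the wider groove: collar within 6 mm of the block's top, within 40 mm of its middle along the groove and 15 mm across, in line within 20 degrees, upright within 8 degrees; the yellow gauge within 30 mm of its start (x of gauge in the frame of runner_open between -0.04 and 0.04 m and y of gauge in the frame of runner_open between -0.015 and 0.015 m and z of gauge in the frame of runner_open between 0.054 and 0.066 m and angle between gauge's own z axis and vertical below 0.14 rad and angle between the x axis of gauge and the x axis of runner_open, either way round below 0.35 rad and linear speed of gauge below 0.02 m/s and contact force between the fingers and gauge below 0.1 N and distance of gauge_spare from where it was at the start of the episode below 0.03 m); the robot touches nothing.
It fails at once if the yellow gauge is moved by more than 30 mm (distance of gauge_spare from where it was at the start of the episode above 0.03 m).
It also fails if it takes over 42 s, if anything falls off the work surface, if the arm or the gripper's body presses on something with over 40 N, if the wrist force passes 120 N, or if a joint passes its speed limit or range.

## Working session

There is one attempt and no reset: what is moved stays moved. The work goes in short steps, Python scripts to look and compute and a shell command to move; the robot and the scene stay as the last step left them, time stands still between calls to the robot, and variables do not carry over. Pictures are saved under pics/ and viewed, at most 10 in all, crops included, and the job is handed in when it is done.

```bash
mkdir -p pics; ls; python3 - <<'E'
from plant import *
import cv2,json
for n in("scene","top"):
    cv2.imwrite(f"pics/{n}0.png",read_camera(n)[:,:,::-1]); print(n,get_calibration(n))
print(read_state())
E
```

```text
pics
scene {'fx': 480.69848485792954, 'fy': 480.69848485792954, 'cx': 313.8966263060506, 'cy': 235.12010918731625, 'dist_coeffs': array([-0.09851235,  0.        ,  0.        ,  0.        ,  0.        ]), 'eye': array([ 1.21393181, -0.22473349,  0.7707682 ]), 'orientation': array([-1.93581724, -1.45740021,  0.59197027])}
top {'fx': 503.5599730227537, 'fy': 503.5599730227537, 'cx': 317.2481406228255, 'cy': 240.13112970803832, 'dist_coeffs': array([-0.0548117,  0.       ,  0.       ,  0.       ,  0.       ]), 'eye': array([0.34076978, 0.0156937 , 0.91967138]), 'orientation': array([-2.13190624,  2.14197729, -0.23848583])}
{'t': 0.1, 'q': array([-1.27342950e+00,  1.31085083e-01,  1.48913058e+00,  9.94359538e-06,
        1.52299206e+00, -8.53895281e-02]), 'dq': array([-0.00116871, -0.0032664 , -0.00215846,  0.00125327, -0.00147377,
       -0.00018811]), 'joint_torque': array([ 8.72255659e-04, -5.61337531e+01, -4.93096519e+01,  7.70957675e-02,
        2.89961306e-02, -3.65018548e-05]), 'tool_pos': array([ 0.22397247, -0.55609849,  0.21771453]), 'orientation': array([-3.08265908e+00, -5.97262474e-01,  2.52741762e-04]), 'force': array([ 0.17921475,  0.65490915, -0.41844867]), 'wrist_torque': array([-0.0794613 , -0.00677261, -0.03992163]), 'gripper_force': 0.0, 'opening': 0.09295626235763352}
```

View pics/scene0.png

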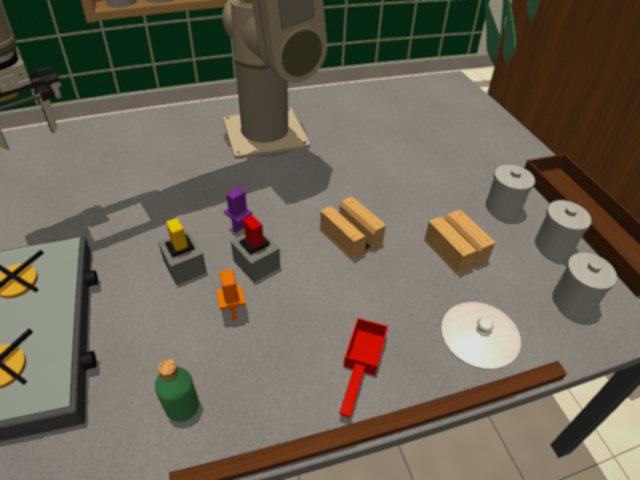

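View pics/top0.png

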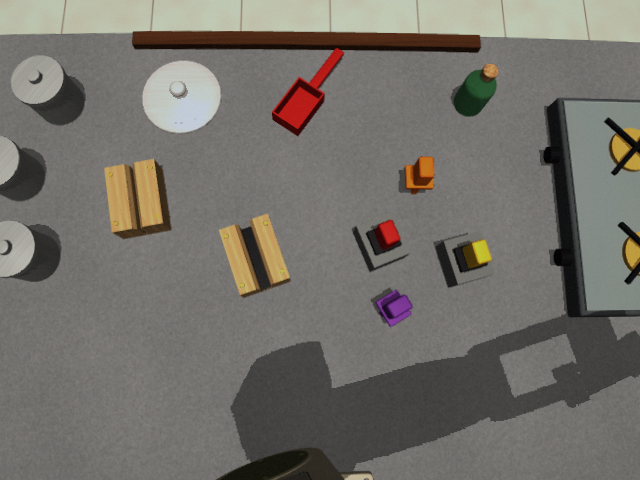

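The top view shows the red gauge near (388,235), the yellow at (475,255), the wide-groove runner at (254,255) and the tight one at (134,197). The look-alikes are purple (394,307) and orange (421,172). I'll take a closer crop and make masks.

```bash
cat > h.py <<'E'
import numpy as np,cv2
from plant import *
from scipy.spatial.transform import Rotation as R
def ray(n,uv,z):
    c=get_calibration(n);K=np.array([[c['fx'],0,c['cx']],[0,c['fy'],c['cy']],[0,0,1]])
    p=cv2.undistortPoints(np.array(uv,float).reshape(-1,1,2),K,c['dist_coeffs'])[:,0]
    d=R.from_rotvec(c['orientation']).apply(np.c_[p,np.ones(len(p))])
    return c['eye']+d*((z-c['eye'][2])/d[:,2])[:,None]
E
python3 - <<'E'
from h import *
im=cv2.imread('pics/top0.png');hsv=cv2.cvtColor(im,cv2.COLOR_BGR2HSV)
H,S,V=cv2.split(hsv)
a=cv2.resize(im[200:300,215:295],None,fx=5,fy=5,interpolation=cv2.INTER_NEAREST)
b=cv2.resize(im[200:300,345:425],None,fx=5,fy=5,interpolation=cv2.INTER_NEAREST)
cv2.imwrite('pics/crop1.png',np.hstack([a,b]))
red=((H<6)|(H>174))&(S>180)&(V>60)
m=np.zeros_like(red);m[200:280,350:425]=1
print(np.unique(V[red&m],return_counts=True))
oak=((H>8)&(H<25)&(S>90)&(V>120)).astype(np.uint8)
n,l,s,c=cv2.connectedComponentsWithStats(oak)
for i in range(1,n):
    if s[i,4]>150:
        ct=cv2.findContours((l==i).astype(np.uint8),0,1)[0][0]
        r=cv2.minAreaRect(ct);print(s[i],r); print(ray('top',cv2.boxPoints(r),.06).round(4)[:,:2].tolist())
E
```

```text
(array([ 61,  63,  64,  66,  67,  70,  71,  74,  75,  79,  81,  82,  84,
        85,  90,  93,  94,  96,  97, 100, 102, 106, 107, 108, 109, 111,
       112, 114, 116, 119, 124, 126, 127, 129, 131, 134, 136, 137, 138,
       139, 142, 144, 145, 146, 147, 148, 150, 153, 154, 155, 156, 157,
       158, 160, 161, 163, 164, 165, 166, 167, 168, 169, 170, 171, 172,
       173, 174, 176, 177, 178, 179, 180, 181, 182, 183, 184, 185, 186,
       187, 188, 189, 190, 191, 192, 193, 194, 195], dtype=uint8), array([ 1,  1,  1,  2,  1,  1,  2,  2,  1,  1,  1,  2,  1,  1,  1,  1,  1,
        1,  1,  2,  1,  1,  1,  1,  1,  1,  1,  1,  2,  1,  2,  1,  1,  2,
        1,  3,  7,  1,  1,  1,  1,  2,  1,  1,  2,  2,  1,  1,  1,  4,  3,
        3,  2,  4,  2,  1,  2,  2,  1,  1,  6,  1,  2,  1,  3,  2,  2,  3,
        3,  2,  4,  6,  2,  2,  4,  6,  2,  2,  4,  7,  4, 19, 41, 64, 46,
       13,  1]))
[484  64  14  13 160] ((490.5, 70.0), (12.0, 13.0), 90.0)
[[0.848, -0.3356], [0.8487, -0.3613], [0.8233, -0.359], [0.8227, -0.3335]]
[612 134  20  28 313] ((617.4724731445312, 147.4751739501953), (20.51491737
[... 629 characters left out ...]
847045898438, 197.70770263671875), (66.11051177978516, 25.055015563964844), 82.87498474121094)
[[0.6398, 0.3672], [0.6455, 0.323], [0.5256, 0.3007], [0.5202, 0.3438]]
[ 250  214   40   70 1308] ((269.2210388183594, 248.44102478027344), (68.1320571899414, 19.755035400390625), 70.97439575195312)
[[0.5423, 0.1057], [0.5539, 0.0732], [0.4404, 0.0341], [0.4295, 0.0659]]
[ 219  225   40   70 1313] ((238.46435546875, 259.0262451171875), (68.72787475585938, 20.008319854736328), 72.07208251953125)
[[0.5246, 0.1582], [0.5356, 0.1254], [0.4214, 0.087], [0.411, 0.1191]]
[625 239  15  29 309] ((632.0, 253.0), (28.0, 14.0), 90.0)
[[0.5066, -0.5728], [0.5066, -0.6001], [0.4552, -0.5933], [0.4554, -0.5664]]
```

View pics/crop1.png

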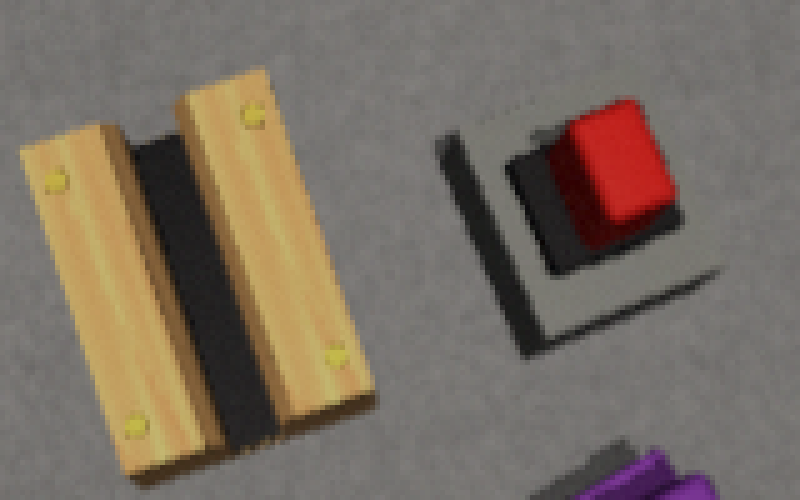

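```bash
python3 - <<'E'
from h import *
im=cv2.imread('pics/top0.png');H,S,V=cv2.split(cv2.cvtColor(im,cv2.COLOR_BGR2HSV))
def edges(P,name):
    P=P[:,:2];e=np.roll(P,-1,0)-P
    print(name,P.mean(0).round(4),'len',np.linalg.norm(e,axis=1).round(4),'ang',np.degrees(np.arctan2(e[:,1],e[:,0])).round(1))
c=np.array([[20,148],[267,68],[375,390],[130,472]])/5+[214.5,199.5]
edges(ray('top',c,.06),'runner')
s=np.array([[56,181],[254,114],[337,354],[135,426]])/5+[214.5,199.5]
edges(ray('top',s,.061),'screws')
c=np.array([[567,124],[635,98],[678,195],[612,223]])/5+[344.5-80,199.5]
edges(ray('top',c,.125),'redtop')
k=np.array([[505,160],[556,275],[682,225]])/5+[264.5,199.5]
edges(ray('top',k,.07),'collar L,Bl,Br (z70)')
red=((H<6)|(H>174))&(S>180)&(V>=170);red[:200]=0;red[280:]=0;red[:,:350]=0;red[:,425:]=0
n,l,st,ce=cv2.connectedComponentsWithStats(red.astype(np.uint8));i=1+st[1:,4].argmax()
r=cv2.minAreaRect(cv2.findContours((l==i).astype(np.uint8),0,1)[0][0]);edges(ray('top',cv2.boxPoints(r),.125),'redmask')
# scene view red top
im=cv2.cvtColor(read_camera('scene'),cv2.COLOR_RGB2BGR);cv2.imwrite('pics/scene1.png',im)
H,S,V=cv2.split(cv2.cvtColor(im,cv2.COLOR_BGR2HSV))
red=((H<6)|(H>174))&(S>180);red[300:]=0
ys,xs=np.nonzero(red);print(xs.min(),xs.max(),ys.min(),ys.max())
cv2.imwrite('pics/crop2.png',cv2.resize(im[180:290,150:290],None,fx=5,fy=5,interpolation=cv2.INTER_NEAREST))
s=read_state();Rt=R.from_rotvec(s['orientation']).as_matrix();print(Rt.round(3))
E
```

```text
runner [0.4829 0.0956] len [0.0901 0.1197 0.0876 0.1197] ang [ -71.5 -161.4  108.4   19.8]
screws [0.4827 0.0963] len [0.0723 0.0893 0.0728 0.0899] ang [ -70.8 -160.8  109.7   18.8]
redtop [ 0.5071 -0.1282] len [0.0242 0.0347 0.0237 0.0355] ang [ -69.  -158.2  112.8   22.6]
collar L,Bl,Br (z70) [ 0.4974 -0.1229] len [0.0436 0.0476 0.0651] ang [-157.7  -68.6   69.3]
redmask [ 0.5071 -0.1287] len [0.0205 0.0325 0.0204 0.0324] ang [ -66.7 -158.9  113.    21.3]
244 263 215 247
[[ 0.928  0.374 -0.   ]
 [ 0.374 -0.928  0.001]
 [ 0.    -0.001 -1.   ]]
```

View pics/crop2.png

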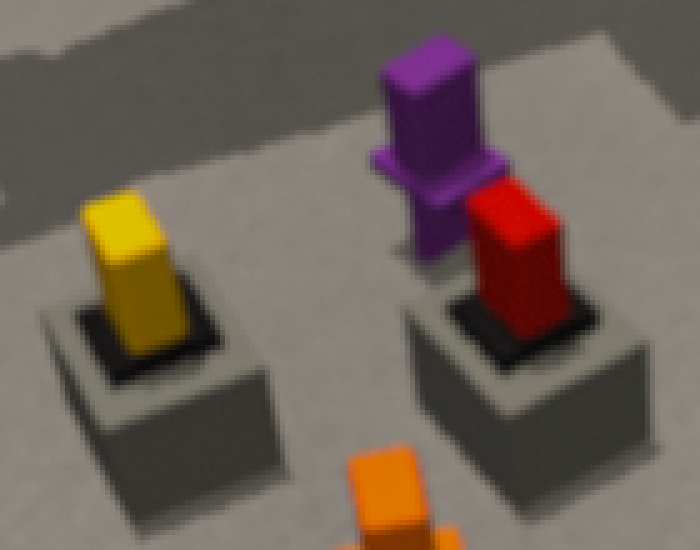

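Crop of the scene view: the red handle stands at about (253,225), upright in its stand. The purple one is behind it and clear of the finger line. The tool yaw (21.9°) already matches the red gauge (about 22°). Runner: centre (0.483, 0.096), yaw about 19.3°. Setting out above the red gauge.

```bash
python3 -m crank '[[[1,0.06,-0.04,0,0,0,0],[1,0.15,-0.10,0,0,0,0],[1,0.24,-0.165,0,0,0,0],[1,0.33,-0.23,0,0,0,0],[1,0.42,-0.29,0,0,0,0]]]' 25; python3 -m crank '[[[1,0.09,-0.06,0,0,0,0],[1,0.18,-0.12,0,0,0,0],[1,0.27,-0.18,0,0,0,0],[1,0.36,-0.25,0,0,0,0],[1,0.425,-0.293,0,0,0,0]]]'; python3 -m crank '[[[1,0,0,0,0,0,0],[1,0,0,0,0,0,0],[1,0,0,0,0,0,0],[1,0,0,0,0,0,0],[1,0,0,0,0,0,0]]]'
python3 - <<'E'
from h import *
for n in('scene','top'): cv2.imwrite(f'pics/{n}2.png',cv2.cvtColor(read_camera(n),cv2.COLOR_RGB2BGR))
s=read_state();M=R.from_rotvec(s['orientation']).as_matrix();print(s['t'],s['tool_pos'],M.round(3).tolist())
print('shift',((M.T@(np.array([.507,-.1285,.083])-s['tool_pos']))/.5).round(4), 'yaw',np.degrees(np.arctan2(M[1,0],M[0,0])))
a=cv2.imread('pics/scene2.png')[120:300,150:350]
cv2.imwrite('pics/crop3.png',cv2.resize(a,None,fx=3,fy=3,interpolation=cv2.INTER_CUBIC))
E
```

```text
t: 0.78
tool_pos: [0.3653, -0.3419, 0.2184]
orientation: [-3.084, -0.597, 0.0]
force: [0.7, 0.2, -0.0]
opening: 0.0929
gripper_force: 0.0
t: 1.4
tool_pos: [0.5079, -0.126, 0.2184]
orientation: [-3.083, -0.6, 0.0]
force: [0.3, -0.3, -0.1]
opening: 0.0932
gripper_force: 0.0
t: 2.02
tool_pos: [0.5069, -0.129, 0.2187]
orientation: [3.084, 0.596, 0.0]
force: [-0.1, 0.4, 0.3]
opening: 0.0931
gripper_force: 0.0
2.125 [ 0.50706676 -0.12870584  0.21870031] [[0.928, 0.373, 0.0], [0.373, -0.928, -0.0], [0.0, 0.0, -1.0]]
shift [ 0.     -0.0005  0.2714] yaw 21.89745991675475
```

View pics/crop3.png

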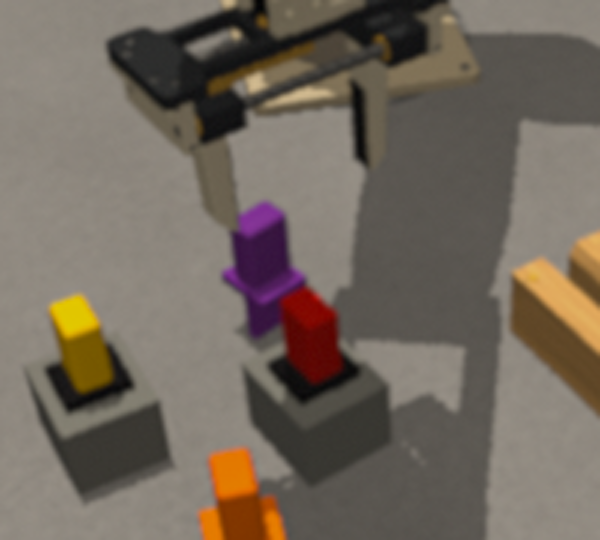

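The crop shows the open fingers at about (223,190) and (273,170) in the full picture, straddling the line above the red handle (254,227), with the yellow clear. Descending and gripping.

```bash
python3 -m crank '[[[1,0,0,0.06,0,0,0],[1,0,0,0.12,0,0,0],[1,0,0,0.18,0,0,0],[1,0,0,0.23,0,0,0],[1,0,0,0.27,0,0,0]]]'; python3 -m crank '[[[1,0,0,0,0,0,0],[-1,0,0,0,0,0,0],[-1,0,0,0,0,0,0],[-1,0,0,0,0,0,0],[-1,0,0,0,0,0,0]]]' 25;  python3 -m crank '[[[-1,0,0,0,0,0,0],[-1,0,0,0,0,0,0],[-1,0,0,0,0,0,0],[-1,0,0,0,0,0,0],[-1,0,0,0,0,0,0]]]'
```

```text
t: 2.75
tool_pos: [0.5067, -0.1283, 0.0824]
orientation: [-3.084, -0.597, 0.001]
force: [-0.3, -0.1, -0.4]
opening: 0.0933
gripper_force: 0.0
t: 3.38
tool_pos: [0.5074, -0.1285, 0.0841]
orientation: [3.084, 0.598, 0.001]
force: [-0.8, 1.2, -0.3]
opening: 0.0576
gripper_force: 0.0
t: 4.0
tool_pos: [0.5072, -0.1284, 0.0837]
orientation: [3.084, 0.598, 0.0]
force: [-0.5, -1.0, -1.2]
opening: 0.0257
gripper_force: 25.0
```

```bash
python3 -m crank '[[[-1,0,0,-0.03,0,0,0],[-1,0,0,-0.07,0,0,0],[-1,0,0,-0.12,0,0,0],[-1,0,0,-0.17,0,0,0],[-1,0,0,-0.20,0,0,0]]]'; python3 -m crank '[[[-1,0,0,0,0,0,0],[-1,0,0,0,0,0,0],[-1,0,0,0,0,0,0],[-1,0,0,0,0,0,0],[-1,0,0,0,0,0,0]]]'
python3 - <<'E'
from h import *
for n in('scene','top'): cv2.imwrite(f'pics/{n}3.png',cv2.cvtColor(read_camera(n),cv2.COLOR_RGB2BGR))
s=read_state();M=R.from_rotvec(s['orientation']).as_matrix();print(s['t'],s['tool_pos'],s['force'],s['opening'])
print('shift',((M.T@(np.array([.4828,.096,s['tool_pos'][2]])-s['tool_pos']))/.5).round(4), 'yaw',np.degrees(np.arctan2(M[1,0],M[0,0])))
E
```

```text
t: 4.62
tool_pos: [0.5078, -0.1285, 0.1859]
orientation: [3.083, 0.598, 0.003]
force: [0.4, 0.6, -2.2]
opening: 0.0255
gripper_force: 25.0
t: 5.25
tool_pos: [0.507, -0.1283, 0.1832]
orientation: [-3.084, -0.597, 0.001]
force: [-0.4, -1.5, -2.2]
opening: 0.0257
gripper_force: 25.0
5.35 [ 0.50711762 -0.12831866  0.18347318] [-0.21574579  1.01609679 -1.25955757] 0.025900081820844124
shift [ 1.225e-01 -4.343e-01  1.000e-04] yaw 21.934234947978307
```

```bash
python3 -m crank '[[[-1,0.02,-0.07,0,0,0,0],[-1,0.045,-0.16,0,0,0,0.01],[-1,0.075,-0.26,0,0,0,0.02],[-1,0.1,-0.36,0,0,0,0.029],[-1,0.1225,-0.434,0,0,0,0.029]]]'; python3 -m crank '[[[-1,0,0,0,0,0,0],[-1,0,0,0,0,0,0],[-1,0,0,0,0,0,0],[-1,0,0,0,0,0,0],[-1,0,0,0,0,0,0]]]'
python3 - <<'E'
from h import *
for n in('scene','top'): cv2.imwrite(f'pics/{n}4.png',cv2.cvtColor(read_camera(n),cv2.COLOR_RGB2BGR))
s=read_state();M=R.from_rotvec(s['orientation']).as_matrix();print(s['t'],s['tool_pos'],s['force'],s['opening'])
print('yaw',np.degrees(np.arctan2(M[1,0],M[0,0])))
a=cv2.imread('pics/scene4.png')[130:280,290:430];b=cv2.imread('pics/top4.png')[190:340,190:330]
cv2.imwrite('pics/crop4.png',cv2.resize(np.hstack([a,b]),None,fx=2.8,fy=2.8,interpolation=cv2.INTER_CUBIC))
E
```

```text
t: 5.98
tool_pos: [0.4825, 0.0978, 0.1838]
orientation: [-3.097, -0.528, -0.001]
force: [0.6, 0.1, -1.2]
opening: 0.0259
gripper_force: 25.0
t: 6.6
tool_pos: [0.4831, 0.0952, 0.1836]
orientation: [3.097, 0.526, 0.0]
force: [0.6, -1.0, -1.8]
opening: 0.0258
gripper_force: 25.0
6.7 [0.48298012 0.09546714 0.18361589] [-0.52598728  0.10723083 -2.58695227] 0.026073941678702063
yaw 19.28681295593427
```

View pics/crop4.png

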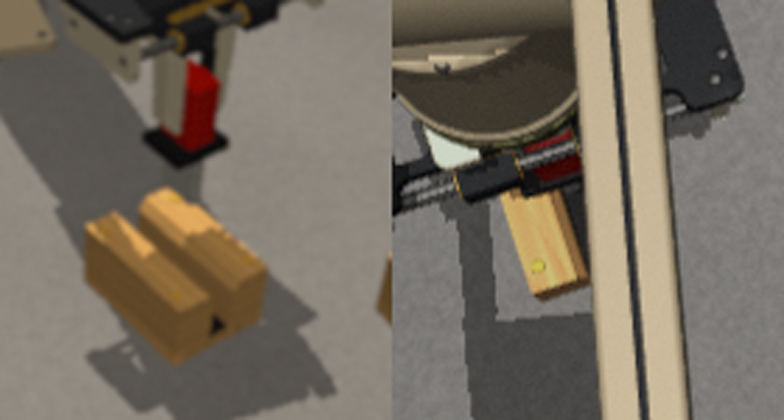

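The crop shows the gauge held upright, collar square to the groove, above the wide runner (block at about (352,225) in the scene view; the top view is hidden by the arm). The measured offset is under 1 mm. Descending gently with force checks.

```bash
python3 -m crank '[[[-1,0,0,0.03,0,0,0],[-1,0,0,0.065,0,0,0],[-1,0,0,0.09,0,0,0],[-1,0,0,0.105,0,0,0],[-1,0,0,0.12,0,0,0]]]'; python3 -m crank '[[[-1,0,0,0.01,0,0,0],[-1,0,0,0.02,0,0,0],[-1,0,0,0.03,0,0,0],[-1,0,0,0.035,0,0,0],[-1,0,0,0.035,0,0,0]]]'
```

```text
t: 7.32
tool_pos: [0.483, 0.0958, 0.1232]
orientation: [3.097, 0.527, -0.0]
force: [-0.0, -0.1, -1.8]
opening: 0.0257
gripper_force: 25.0
t: 7.95
tool_pos: [0.4828, 0.0958, 0.106]
orientation: [-3.097, -0.527, 0.001]
force: [0.1, -1.0, -2.0]
opening: 0.026
gripper_force: 25.0
```

```bash
python3 -m crank '[[[-1,0,0,0.01,0,0,0],[-1,0,0,0.02,0,0,0],[-1,0,0,0.03,0,0,0],[-1,0,0,0.038,0,0,0],[-1,0,0,0.042,0,0,0]]]'; python3 -m crank '[[[-1,0,0,0,0,0,0],[-1,0,0,0.001,0,0,0],[-1,0,0,0.002,0,0,0],[-1,0,0,0.003,0,0,0],[-1,0,0,0.003,0,0,0]]]'
```

```text
t: 8.57
tool_pos: [0.4827, 0.0958, 0.0847]
orientation: [-3.097, -0.527, 0.001]
force: [-0.1, 0.0, -2.7]
opening: 0.0261
gripper_force: 25.0
t: 9.2
tool_pos: [0.4829, 0.0958, 0.0836]
orientation: [3.097, 0.527, 0.0]
force: [-0.6, 0.3, -1.5]
opening: 0.0261
gripper_force: 25.0
```

```bash
python3 -m crank '[[[-1,0,0,0.001,0,0,0],[-1,0,0,0.002,0,0,0],[-1,0,0,0.002,0,0,0],[-1,0,0,0.002,0,0,0],[-1,0,0,0.002,0,0,0]]]'; python3 -m crank '[[[0,0,0,0,0,0,0],[0,0,0,0,0,0,0],[0.5,0,0,0,0,0,0],[0.5,0,0,0,0,0,0],[0.5,0,0,0,0,0,0]]]'; python3 -m crank '[[[0.5,0,0,0,0,0,0],[0.5,0,0,0,0,0,0],[0.5,0,0,0,0,0,0],[0.5,0,0,0,0,0,0],[0.5,0,0,0,0,0,0]]]'
```

```text
t: 9.82
tool_pos: [0.483, 0.0958, 0.0836]
orientation: [3.097, 0.527, 0.0]
force: [-5.2, -0.2, 7.3]
opening: 0.0257
gripper_force: 25.0
t: 10.45
tool_pos: [0.4829, 0.0958, 0.0826]
orientation: [-3.097, -0.527, 0.0]
force: [0.3, -0.0, -0.1]
opening: 0.0686
gripper_force: 0.0
t: 11.08
tool_pos: [0.4829, 0.0958, 0.0826]
orientation: [3.097, 0.527, 0.0]
force: [0.1, -0.3, -0.5]
opening: 0.0699
gripper_force: 0.0
```

Seated (+7 N contact) and released. Retreating straight up, then aside for a clear look.

```bash
python3 -m crank '[[[0.5,0,0,-0.03,0,0,0],[0.5,0,0,-0.08,0,0,0],[0.5,0,0,-0.15,0,0,0],[0.5,0,0,-0.22,0,0,0],[0.5,0,0,-0.28,0,0,0]]]'; python3 -m crank '[[[0.5,0,0.06,0,0,0,0],[0.5,0,0.15,0,0,0,0],[0.5,0,0.25,0,0,0,0],[0.5,0,0.35,0,0,0,0],[0.5,0,0.42,0,0,0,0]]]';python3 -m crank '[[[0.5,0,0,0,0,0,0],[0.5,0,0,0,0,0,0],[0.5,0,0,0,0,0,0],[0.5,0,0,0,0,0,0],[0.5,0,0,0,0,0,0]]]'
python3 - <<'E'
from h import *
for n in('scene','top'): cv2.imwrite(f'pics/{n}5.png',cv2.cvtColor(read_camera(n),cv2.COLOR_RGB2BGR))
a=cv2.imread('pics/scene5.png')[130:280,290:430];b=cv2.imread('pics/top5.png')[190:340,190:330]
cv2.imwrite('pics/crop5.png',cv2.resize(np.hstack([a,b]),None,fx=2.8,fy=2.8,interpolation=cv2.INTER_CUBIC))
im=cv2.imread('pics/top5.png');H,S,V=cv2.split(cv2.cvtColor(im,cv2.COLOR_BGR2HSV))
red=((H<6)|(H>174))&(S>180)&(V>=165);red[:190]=0
n,l,st,ce=cv2.connectedComponentsWithStats(red.astype(np.uint8));i=1+st[1:,4].argmax()
r=cv2.minAreaRect(cv2.findContours((l==i).astype(np.uint8),0,1)[0][0]);print(r,ray('top',[r[0]],.125))
E
```

```text
t: 11.7
tool_pos: [0.4833, 0.0959, 0.2255]
orientation: [3.097, 0.527, 0.003]
force: [0.7, 0.1, 0.0]
opening: 0.0694
gripper_force: 0.0
t: 12.32
tool_pos: [0.553, -0.1045, 0.224]
orientation: [3.097, 0.525, 0.002]
force: [0.8, -0.1, -0.7]
opening: 0.0702
gripper_force: 0.0
t: 12.95
tool_pos: [0.5524, -0.1018, 0.2228]
orientation: [3.097, 0.529, 0.0]
force: [-0.2, -0.6, 0.7]
opening: 0.0693
gripper_force: 0.0
((250.1000213623047, 246.80001831054688), (20.55480194091797, 13.597792625427246), 71.56504821777344) [[0.48224163 0.09597433 0.125     ]]
```

View pics/crop5.png

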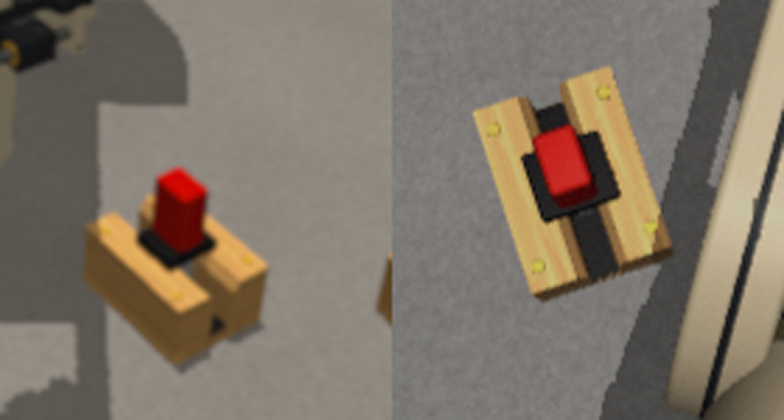

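The gauge stands upright in the wide groove with its collar flat on the oak (handle top at (250,247) in the top view). Its position is (0.482, 0.096), which is the groove's centre. The arm is clear, so I'm handing in.

```bash
python3 -c "
from plant import *
print(close_job())"
```

```text
the job is handed in; nothing more can be done
None
```

The red gauge stands upright and released in the wider groove, collar flat on the oak and centred to about 1 mm; the yellow gauge was never touched, and the job was handed in at about 13 s with no verdict shown.

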